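Snap the cap onto the honey jar

TASK

Take the loose blue cap, snap it down onto the neck of the honey jar that stands on the kitchen scale until it clicks fully home, then keep pressing down on the cap, with a good kilogram of push, for a couple of seconds. Finish while still holding the cap pressed down like that: do not let go or back off. The jar stays upright on the scale, and the spare red cap and all other groceries stay where they are.

Things in the scene. Friction and masses are not known exactly. Their poses are not given: they have to be found in the camera images.
- cap: blue round snap cap, loose, mouth down on the table: 50 mm across, 30 mm tall, 30 g, ribbed side, flat closed top; can be pinched across at any yaw. Origin: centre of its underside (the mouth), z up. Inside: a lip 37 mm across and 3 mm high at the mouth, above it a 43 mm bore; the ceiling is 20 mm above the mouth.
- red_cap: spare red cap, same shape as the blue one, to be left alone. Origin: centre of its underside.
- jar: amber honey jar standing loose and upright on the scale's pan, 72 mm across, 0.53 kg, white label with a blue stripe, shoulder ending 100 mm up, white snap neck above. Origin: centre of its underside, z up. The cap is fully home when its origin is 104 mm above this (4 mm gap to the shoulder, cap's top at 134 mm); not yet clicked, it stays 108 mm or more above.
- neck_top (a point): centre of the top of the jar's neck, 124 mm above the jar's underside. Neck 34 mm across, top 6 mm tapered to 25 mm. Four sprung white beads 12 mm below the top stick out to 41 mm across: the cap's lip meets them with the cap's mouth about 8 mm below the neck's top; they resist with 8 to 10 N, click past, and the cap drops until its ceiling is on the neck's top (mouth 20 mm below it).
- pan_top (a point): centre of the upper face of the scale's round steel pan, 140 mm across, 75 mm above the table when up; the jar stands near its centre.
- scale_pan (a joint): how far the scale's pan has sunk, in m: about 0 with only the jar on it (tared), growing by 1 mm for each 2.5 N pushed down on it, up to 14 mm. 1 kg of push is about 4 mm.
- scale: white kitchen scale fixed to the table, housing 170 x 180 mm and 56 mm high, dial on the side that faces the robot at yaw 0. Origin: centre of its underside.
- pb_jar: bystander: peanut butter jar with a red lid, 72 mm across, 115 mm tall; stands loose on the table. Origin: centre of its underside.
- jam_jar: bystander: dark jam jar with a purple lid, 68 mm across, 110 mm tall; stands loose on the table. Origin: centre of its underside.
- bean_can: bystander: brown-labelled can, 74 mm across, 110 mm tall; stands loose on the table. Origin: centre of its underside.
- corn_can: bystander: green-labelled can, 74 mm across, 110 mm tall; stands loose on the table. Origin: centre of its underside.
- tuna_tin: bystander: low brass-coloured tin, 84 mm across, 36 mm tall; stands loose on the table. Origin: centre of its underside.
- tea_box: bystander: low yellow box, 130 x 70 mm, 50 mm tall; stands loose on the table. Origin: centre of its underside.

How it is judged:
On the way, in this order (a step that is already met when the one before it is completed fails the run):
1. the blue cap is picked up off the table (height (world z) of cap above 0.03 m and contact force between the fingers and cap above 0.5 N), for 0.1 s.
2. the cap has clicked home on the jar's neck and is kept pressed down after the click for 1.2 s (z of cap in the frame of jar between 0.098 and 0.1065 m and x of cap in the frame of jar between -0.004 and 0.004 m and y of cap in the frame of jar between -0.004 and 0.004 m and angle between the z axis of cap and the z axis of jar, either way round below 0.1 rad and value of joint scale_pan above 0.0028 m and contact force between cap and jar above 5 N and contact force between any of the fingers, the arm and cap above 3 N and angle between jar's own z axis and vertical below 0.12 rad and horizontal distance between jar and pan_top below 0.05 m), for 1.2 s.
At the end, for the whole second after the job is handed in: The blue cap is fully home on the neck (origin under 106.5 mm above the jar's, within 4 mm of its axis, 0.1 rad of square), the jar upright (0.12 rad) on the scale within 50 mm of the pan's centre, and the robot still presses the cap: pan sunk over 2.8 mm, over 5 N between cap and jar (all of step 2); the arm keeps its last pose, push and grip.
It fails at once if the honey jar is tipped (angle between jar's own z axis and vertical above 0.35 rad).
It fails at once if the honey jar is taken off the scale (horizontal distance between jar and pan_top above 0.075 m).
It fails at once if the spare red cap is moved (distance of red_cap from where it was at the start of the episode above 0.03 m).
It fails at once if another grocery is pushed away (distance of any of pb_jar, jam_jar, bean_can, corn_can, tuna_tin, tea_box from where it was at the start of the episode above 0.03 m).
It also fails if it takes over 58 s, if anything falls off the work surface, if the arm or the gripper's body presses on something with over 40 N, if the wrist force passes 120 N, or if a joint passes its speed limit or range.

ROBOT

A 6-joint arm with a two-finger parallel gripper is mounted at the origin on the work surface. World frame = base frame: x ahead of the robot, y to its left, z up, the work surface at z = 0. Lengths are in m, angles in rad, forces in N, time in s.
With the tool pointing down it reaches from about 0.375 to 0.9 m from the base axis. Payload 3.1 kg.
Tool frame: the origin (TCP) lies midway between the tips of the shut fingers; the grasp point (between the pads) lies 19 mm behind it (pinch_z is the distance from the TCP to the grasp point, in m); y points along the fingers, z is the direction in which the jaws open and shut, and the axes are right-handed (so a half turn about y gives the same grasp; the last joint's range is limited). The gripper opens to 87 mm and grips with 3 to 60 N. Pads are 19 mm wide; open, the fingers measure 117 mm over their backs; the gripper's body (75 mm by 190 mm) begins 51 mm behind the grasp point.
Start: joints at [-1.417, 0.527, 1.433, -0, 1.181, -0.178], TCP at [0.204, -0.591, 0.223] pointing down, gripper open.
Joint ranges: [-3.08, 3.08], [-0.75, 2.2], [0.22, 2.44], [-1.43, 4.57], [0, 2.65], [-2.85, 2.85]. Speed limits (rad/s): [2.79, 2.79, 3.14, 3.14, 3.14, 3.14].

INTERFACE

Orientations are given as a unit quaternion [x, y, z, w].
In Python, from rig import * gives the robot as it stands.
- The arm moves only by the tool drive_tool, never from a script. Its argument "plan" is a list of rows, each a list of 7 numbers: the shift along the tool's x, y, z in mm, then the turn, a rotation vector about the tool's x, y, z in degrees, then the finger opening in mm, from 0 to 87. A call has 1 to 10 rows; each row is the pose to reach, as a shift and turn from the pose commanded when the call began, along the tool's axes at that moment; what a row does not reach only later rows make up. A row lasts 1/10 s, in which the tool goes at most 50 mm and 8.59 degrees, less where a joint would pass 70% of its speed; a pose out of reach is approached as far as the arm can. A call with a gripper value outside its range is refused whole. The fingers move at their own pace and stop on an object; "newtons" is the grip in N (left out, the last holds). Time passes only in rows, so rows that repeat a pose let the fingers close. It gives the time, the measured TCP pose, the force and the opening at its end, in the units of the state.
- get_obs(): the state, without advancing time (a new reading comes with each control period).
- camera(name): name is "scene" or "side" or "wrist"; returns the picture (400x640x3 uint8, blue, green, red); there is no depth.
- get_calibration(name): a dict with "fx", "fy", "cx", "cy" (pixels), "origin" and "rotation" of the camera in the world; the wrist camera has in their place "tool_from_camera" (4x4, takes a point from camera to tool coordinates, whose origin is the TCP and whose axes are the tool frame's). Camera axes: x right, y down, z forward; pixel columns grow to the right and rows downward; lengths in m; the calibration is good to about 2 mm. A picture is of the moment at which its call begins: read the wrist's pose just before it. get_calibration takes no time and is no camera call.
- hand_in(): hands the job in, once; it reports no verdict.
Trained networks look in the newest picture that a camera, given by its name, has taken for a name from the list of things; names that differ only in an ending like _2 or _b are one class to them, and where a whole thing is asked for, a point or a joint stands for the part that bears it (a point fixed in the world has none). Each returns a list of dicts, best first, with "conf" (0 to 1); they miss things now and then, are a little off and sometimes report something else, mostly with a low value. They report only what shows in the picture. A call takes as long as a camera call.
- spot_in(camera, target): "location" ([column, row] in pixels, amid what is visible of it).
- mark_of(camera, target): "location" ([column, row] in pixels: a listed point, or the origin of a listed thing).
The state is a dict: "time": time; "q": joint angles; "joint_velocities": joint speeds; "joint_torque": joint torques, N m; "position": TCP position; "tool_rot": TCP orientation; "ft_force": force on the tool from outside, world axes, zero at the start; "moment": the same for the moment, N m; "grip_width": finger opening in m.
Only numpy, scipy, OpenCV 4.12 (cv2) and the standard library are available. Lean on these libraries where they do the work, as an engineer would, in place of code of your own. Each camera call takes 0.05 s, during which the arm holds its last target. There are 200 camera calls.

## Working session

There is one attempt and no reset: what is moved stays moved. The work goes in short steps, Python scripts to look and compute and a tool call to move; the robot and the scene stay as the last step left them, time stands still between calls to the robot, and variables do not carry over. Pictures are saved under pics/ and viewed, about 8 in all and at most 12, crops included, and the job is handed in when it is done.

Besides the shell and the picture viewer there is one more tool, called after ">>>" by a JSON object that holds its "fn" and its "kwargs", one argument or row to a line. drive_tool: Moves the arm, as the interface text tells. Its arguments: {"type":"object","properties":{"plan":{"type":"array","items":{"type":"array","items":{"type":"number"}}},"newtons":{"type":"number"}},"required":["plan"]}

```bash
mkdir -p pics
cat > h.py <<'E'
from rig import *
import numpy as np, cv2
from scipy.spatial.transform import Rotation as R
def ray(name,px,obs=None):
    c=get_calibration(name)
    d=np.array([(px[0]-c["cx"])/c["fx"],(px[1]-c["cy"])/c["fy"],1.])
    if name=="wrist":
        o=obs or get_obs(); T=np.eye(4); T[:3,:3]=R.from_quat(o["tool_rot"]).as_matrix(); T[:3,3]=o["position"]
        T=T@np.array(c["tool_from_camera"]); Ro,t=T[:3,:3],T[:3,3]
    else: Ro,t=np.array(c["rotation"]),np.array(c["origin"])
    d=Ro@d; return t,d/np.linalg.norm(d)
def tri(rays):
    A=0;b=0
    for o,d in rays:
        P=np.eye(3)-np.outer(d,d); A=A+P; b=b+P@o
    p=np.linalg.solve(A,b); return p,[np.linalg.norm((np.eye(3)-np.outer(d,d))@(p-o)) for o,d in rays]
def atz(r,z): o,d=r; return o+d*(z-o[2])/d[2]
E
python3 - <<'E'
from h import *
o=get_obs(); print(o)
ims=[]
for n in ["scene","side"]:
    im=camera(n); ims.append(im)
    print(n,get_calibration(n)["origin"])
M={}
for t in ["cap","red_cap","jar","neck_top","pan_top","scale","pb_jar","jam_jar","bean_can","corn_can","tuna_tin","tea_box"]:
    r={}
    for n in ["scene","side"]:
        m=mark_of(n,t)
        r[n]=[(np.round(x["location"]).tolist(),round(x["conf"],2)) for x in m[:2]]
        if m: M[t,n]=ray(n,m[0]["location"])
    print(t,r)
    if (t,"scene") in M and (t,"side") in M: print("   ",*[np.round(v,4) for v in tri([M[t,"scene"],M[t,"side"]])])
    if t not in("neck_top","pan_top","jar"):
        for n in ["scene","side"]:
            if (t,n) in M: print("   z0",n,np.round(atz(M[t,n],0),3))
cv2.imwrite("pics/a.png",cv2.resize(np.vstack(ims),(480,600)))
cv2.imwrite("pics/scene.png",ims[0]);cv2.imwrite("pics/side.png",ims[1])
E
```

```text
{'time': 0.0, 'q': array([-1.41647522e+00,  5.28440252e-01,  1.43387873e+00,  4.41239112e-05,
        1.18140636e+00, -1.78476649e-01]), 'joint_velocities': array([-4.02616118e-05,  9.74728350e-04, -3.46029993e-05,  4.03886379e-04,
        6.42645478e-04, -1.26259398e-03]), 'joint_torque': array([ 1.09203636e-03, -4.40040314e+01, -1.76590705e+01,  6.31712261e-02,
        5.80286491e-02, -1.52104994e-04]), 'position': array([ 0.20412146, -0.58996577,  0.22159506]), 'tool_rot': array([-0.11709009,  0.69809433, -0.69658675,  0.11713716]), 'ft_force': array([-0.35525057,  0.68310014, -0.14736317]), 'moment': array([ 0.02063742, -0.01232035,  0.00881527]), 'grip_width': 0.08718814509851085}
scene [ 1.16826214 -0.24370468  0.96812025]
side [0.11019188 0.56466094 1.09879579]Traceback (most recent call last):
  File "<stdin>", line 13, in <module>
  File "h.py", line 11, in ray
    d=Ro@d; return t,d/np.linalg.norm(d)
      ~~^~
ValueError: matmul: Input operand 1 has a mismatch in its core dimension 0, with gufunc signature (n?,k),(k,m?)->(n?,m?) (size 3 is different from 4)
```

```bash
sed -i 's/Ro,t=np.array(c\["rotation"\])/Ro,t=R.from_quat(c["rotation"]).as_matrix()/' h.py
python3 - <<'E'
from h import *
ims=[]
for n in ["scene","side"]:
    im=camera(n); ims.append(im)
M={}
for t in ["cap","red_cap","jar","neck_top","pan_top","scale","pb_jar","jam_jar","bean_can","corn_can","tuna_tin","tea_box"]:
    r={}
    for n in ["scene","side"]:
        m=mark_of(n,t)
        r[n]=[(np.round(x["location"]).tolist(),round(x["conf"],2)) for x in m[:2]]
        if m: M[t,n]=ray(n,m[0]["location"])
    print(t,r)
    if (t,"scene") in M and (t,"side") in M: print("   ",*[np.round(v,4) for v in tri([M[t,"scene"],M[t,"side"]])])
    if t not in("neck_top","pan_top","jar"):
        for n in ["scene","side"]:
            if (t,n) in M: print("   z0",n,np.round(atz(M[t,n],0),3))
cv2.imwrite("pics/a.png",cv2.resize(np.vstack(ims),(480,600)))
cv2.imwrite("pics/scene.png",ims[0]);cv2.imwrite("pics/side.png",ims[1])
E
```

```text
cap {'scene': [([353.0, 192.0], 0.6)], 'side': [([319.0, 285.0], 0.73), ([386.0, 200.0], 0.43)]}
    [0.5304 0.1009 0.0037] [0.0025 0.0025]
   z0 scene [0.53  0.104 0.   ]
   z0 side [0.53  0.097 0.   ]
red_cap {'scene': [([386.0, 168.0], 0.76)], 'side': [([298.0, 335.0], 0.8)]}
    [ 0.475   0.2423 -0.0122] [0.0033 0.0033]
   z0 scene [0.482 0.234 0.   ]
   z0 side [0.473 0.248 0.   ]
jar {'scene': [([232.0, 219.0], 0.84), ([358.0, 234.0], 0.43)], 'side': [([383.0, 198.0], 0.58), ([211.0, 350.0], 0.17)]}
    [ 0.5545 -0.2491  0.0764] [0.0043 0.0043]
neck_top {'scene': [([225.0, 190.0], 0.74)], 'side': [([387.0, 171.0], 0.76)]}
    [ 0.5553 -0.2448  0.1993] [0.0027 0.0027]
pan_top {'scene': [([239.0, 221.0], 0.78)], 'side': [([384.0, 200.0], 0.79), ([380.0, 212.0], 0.62)]}
    [ 0.5521 -0.2409  0.0672] [0.0058 0.0058]
scale {'scene': [], 'side': [([379.0, 211.0], 0.67)]}
   z0 side [ 0.564 -0.25   0.   ]
pb_jar {'scene': [([178.0, 270.0], 0.64), ([427.0, 226.0], 0.43)], 'side': [([401.0, 176.0], 0.83)]}
    [ 0.5991 -0.423   0.004 ] [0.0057 0.0057]
   z0 scene [ 0.601 -0.419  0.   ]

[... 211 characters left out ...]
 -0.04   0.   ]
bean_can {'scene': [([389.0, 258.0], 0.58)], 'side': [([258.0, 246.0], 0.79)]}
    [ 7.660e-01  1.117e-01 -2.000e-04] [0.0053 0.0053]
   z0 scene [0.763 0.107 0.   ]
   z0 side [0.769 0.116 0.   ]
corn_can {'scene': [([427.0, 226.0], 0.86), ([359.0, 233.0], 0.64)], 'side': [([243.0, 285.0], 0.84)]}
    [ 0.706   0.247  -0.0037] [0.0055 0.0055]
   z0 scene [0.711 0.25  0.   ]
   z0 side [0.7   0.244 0.   ]
tuna_tin {'scene': [([357.0, 231.0], 0.91)], 'side': []}
   z0 scene [0.656 0.06  0.   ]
tea_box {'scene': [([462.0, 186.0], 0.77)], 'side': [([210.0, 348.0], 0.98)]}
    [ 0.6224  0.4257 -0.0051] [0.0042 0.0042]
   z0 scene [0.623 0.418 0.   ]
   z0 side [0.623 0.43  0.   ]
```

View pics/a.png

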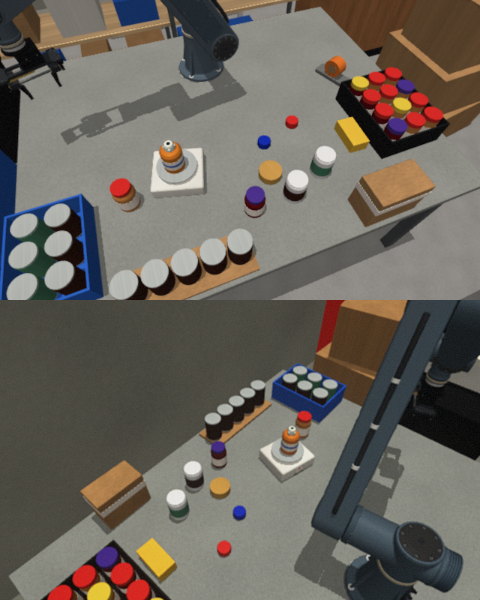

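```bash
cat >> h.py <<'E'
def shift(target,obs=None):
    o=obs or get_obs(); return np.round(R.from_quat(o["tool_rot"]).inv().apply(np.array(target)-o["position"])*1000,1)
E
python3 - <<'E'
from h import *
o=get_obs(); print(o["time"],np.round(R.from_quat(o["tool_rot"]).as_matrix(),3)); print(np.round(get_calibration("wrist")["tool_from_camera"],3))
print(shift([.204,-.59,.32]),shift([.53,.1,.32]),shift([.53,.10,.2]))
E
```

```text
1.45 [[-0.945  0.     0.327]
 [-0.327 -0.    -0.945]
 [-0.    -1.     0.   ]]
[[-0.     0.966  0.258 -0.07 ]
 [ 0.001 -0.258  0.966 -0.163]
 [ 1.     0.    -0.001 -0.   ]
 [ 0.     0.     0.     1.   ]]
[ -0.  -97.4  -0.7] [-533.6  -97.4 -546.3] [-533.6   22.6 -546.4]
```

>>> {"fn": "drive_tool", "kwargs": {
  "plan": [
    [0, -50, 0, 0, 0, 0, 87],
    [0, -97, 0, 0, 0, 0, 87],
    [-534, -97, -546, 0, 0, 0, 87],
    [-534, -97, -546, 0, 0, 0, 87],
    [-534, -97, -546, 0, 0, 0, 87],
    [-534, -97, -546, 0, 0, 0, 87],
    [-534, -97, -546, 0, 0, 0, 87],
    [-534, -97, -546, 0, 0, 0, 87],
    [-534, -97, -546, 0, 0, 0, 87],
    [-534, -97, -546, 0, 0, 0, 87]
  ]
}}

```text
time: 2.45
position: [0.3756, -0.2272, 0.3199]
tool_rot: [0.117, -0.697, 0.698, -0.117]
ft_force: [0.3, -0.6, -0.9]
grip_width: 0.0874
```

Run:
```python
from h import *
o=get_obs(); print(o["position"],shift([.53,.1,.32]),shift([.53,.1,.17]))
```

```text
[ 0.37560608 -0.22721312  0.31988747] [-2.526e+02 -2.000e-01 -2.590e+02] [-252.5  149.8 -259.1]
```

>>> {"fn": "drive_tool", "kwargs": {
  "plan": [
    [-253, 0, -259, 0, 0, 0, 87],
    [-253, 0, -259, 0, 0, 0, 87],
    [-253, 0, -259, 0, 0, 0, 87],
    [-253, 0, -259, 0, 0, 0, 87],
    [-253, 0, -259, 0, 0, 0, 87],
    [-253, 0, -259, 0, 0, 0, 87],
    [-253, 0, -259, 0, 0, 0, 87],
    [-253, 0, -259, 0, 0, 0, 87],
    [-253, 0, -259, 0, 0, 0, 87],
    [-253, 0, -259, 0, 0, 0, 87]
  ]
}}

```text
time: 3.45
position: [0.529, 0.0976, 0.3193]
tool_rot: [0.118, -0.697, 0.698, -0.117]
ft_force: [-0.4, 0.0, -0.2]
grip_width: 0.0869
```

```bash
cat >> h.py <<'E'
def look(t,f=None,z=0):
    o=get_obs(); im=camera("wrist")
    if f: cv2.imwrite("pics/"+f,im)
    for x in mark_of("wrist",t)[:3]:
        r=ray("wrist",x["location"],o); print(t,np.round(x["location"]),round(x["conf"],2),"atz",np.round(atz(r,z),4)); 
    for x in spot_in("wrist",t)[:3]: print(" spot",np.round(x["location"]),round(x["conf"],2))
    print("t",round(o["time"],2),"pos",np.round(o["position"],4))
E
python3 - <<'E'
from h import *
look("cap","w1.png"); print(shift([.53,.1,.17]))
E
```

```text
cap [326. 162.] 0.59 atz [0.531  0.0928 0.    ]
 spot [322. 164.] 0.55
 spot [542. 202.] 0.52
t 3.45 pos [0.529  0.0976 0.3193]
[ -2.  149.6  -2.8]
```

View pics/w1.png

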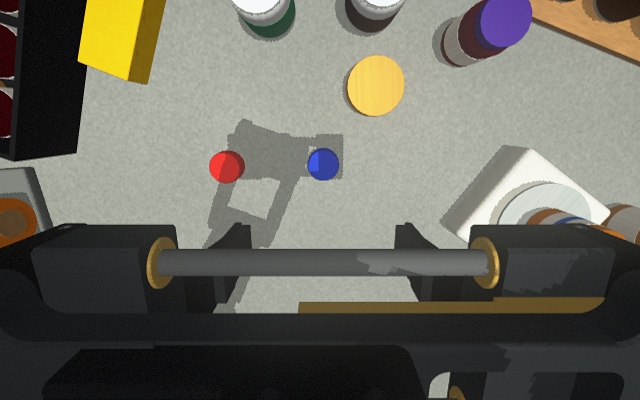

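>>> {"fn": "drive_tool", "kwargs": {
  "plan": [
    [-1, 50, 0, 0, 0, 0, 87],
    [-1, 100, 0, 0, 0, 0, 87],
    [-1, 150, 0, 0, 0, 0, 87],
    [-1, 170, 0, 0, 0, 0, 87],
    [-1, 170, 0, 0, 0, 0, 87],
    [-1, 170, 0, 0, 0, 0, 87],
    [-1, 170, 0, 0, 0, 0, 87]
  ]
}}

```text
time: 4.3
position: [0.5322, 0.0981, 0.1515]
tool_rot: [0.115, -0.697, 0.698, -0.118]
ft_force: [-0.2, -0.1, -0.1]
grip_width: 0.087
```

Run:
```python
from h import *
look("cap","w2.png")
im=cv2.imread("pics/w2.png"); hsv=cv2.cvtColor(im,cv2.COLOR_BGR2HSV)
m=cv2.inRange(hsv,(108,120,40),(130,255,255)); n,l,s,c=cv2.connectedComponentsWithStats(m)
for i in range(1,n):
    if s[i,4]>300:
        print(s[i],c[i]);
```

```text
cap [322. 187.] 0.96 atz [0.5293 0.0983 0.    ]
 spot [324. 195.] 0.69
t 4.3 pos [0.5322 0.0981 0.1515]
[ 298  167   49   50 1899] [322.27224855 191.58135861]
```

View pics/w2.png

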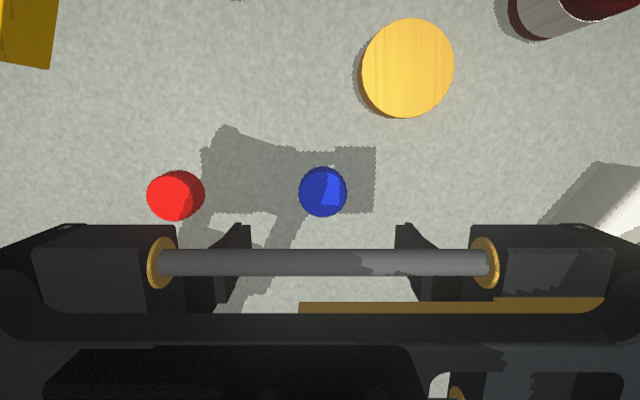

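>>> {"fn": "drive_tool", "kwargs": {
  "plan": [
    [2.4, 50, 0, 0, 0, 0, 87],
    [2.4, 90, 0, 0, 0, 0, 87],
    [2.4, 120, 0, 0, 0, 0, 87],
    [2.4, 140, 0, 0, 0, 0, 87],
    [2.4, 145, 0, 0, 0, 0, 87],
    [2.4, 145, 0, 0, 0, 0, 87],
    [2.4, 145, 0, 0, 0, 0, 87]
  ],
  "newtons": 40
}}

```text
time: 5.15
position: [0.5295, 0.098, 0.0058]
tool_rot: [0.116, -0.697, 0.698, -0.118]
ft_force: [0.1, 0.5, 0.7]
grip_width: 0.0871
```

Run:
```python
from h import *
look("cap","w3.png")
```

```text
cap [321. 239.] 0.81 atz [0.5267 0.0982 0.    ]
 spot [322. 237.] 0.78
t 5.15 pos [0.5295 0.098  0.0058]
```

View pics/w3.png

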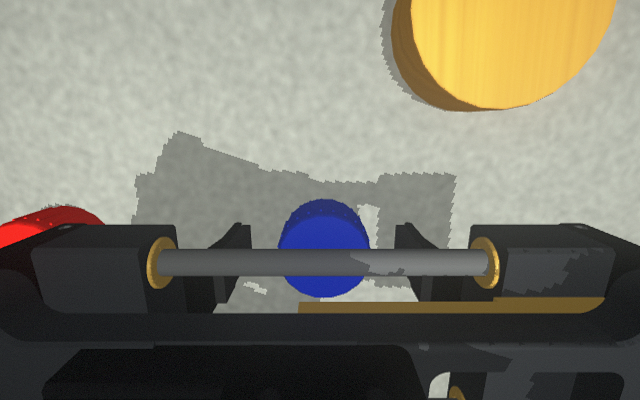

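Run:
```python
from h import *
o=get_obs(); c=o["position"]; Rm=R.from_quat(o["tool_rot"]).inv()
for px,z in [((324,199),0),((324,213),.03),((324,297),.03),((278,250),.03),((371,250),.03)]:
    print(px,z,np.round(Rm.apply(atz(ray("wrist",px,o),z)-c)*1000,1))
```

```text
(324, 199) 0 [-23.3   6.    0.7]
(324, 213) 0.03 [-24.2 -24.    0.6]
(324, 297) 0.03 [ 24.5 -24.1   0.6]
(278, 250) 0.03 [ -3.7 -24.  -23.7]
(371, 250) 0.03 [ -3.7 -24.   25.3]
```

>>> {"fn": "drive_tool", "kwargs": {
  "plan": [
    [0, 0, 0, 0, 0, 0, 40],
    [0, 0, 0, 0, 0, 0, 40],
    [0, 0, 0, 0, 0, 0, 40],
    [0, 0, 0, 0, 0, 0, 40],
    [0, 0, 0, 0, 0, 0, 40],
    [0, 0, 0, 0, 0, 0, 40],
    [0, 0, 0, 0, 0, 0, 40],
    [0, -15, 0, 0, 0, 0, 40],
    [0, -50, 0, 0, 0, 0, 40],
    [0, -50, 0, 0, 0, 0, 40]
  ],
  "newtons": 50
}}

```text
time: 6.3
position: [0.5309, 0.098, 0.0576]
tool_rot: [0.115, -0.697, 0.698, -0.12]
ft_force: [1.8, -0.1, -0.1]
grip_width: 0.05
```

Run:
```python
from h import *
o=get_obs();print(o["ft_force"],o["grip_width"]); look("cap"); print(shift([.529,.097,.33]),shift([.555,-.246,.33]),shift([.49,-.246,.33]))
```

```text
[ 1.7775534  -0.05716044 -0.06733268] 0.04999434017708616
cap [325. 237.] 0.64 atz [0.5095 0.0886 0.    ]
 spot [325. 235.] 0.73
t 6.3 pos [0.5309 0.098  0.0576]
[  -0.5 -275.6    1.2] [  87.  -275.6  333.9] [ 148.4 -275.6  312.7]
```

>>> {"fn": "drive_tool", "kwargs": {
  "plan": [
    [0, -50, 0, 0, 0, 0, 40],
    [0, -100, 0, 0, 0, 0, 40],
    [0, -150, 0, 0, 0, 0, 40],
    [0, -200, 0, 0, 0, 0, 40],
    [0, -250, 0, 0, 0, 0, 40],
    [148, -276, 313, 0, 0, 0, 40],
    [148, -276, 313, 0, 0, 0, 40],
    [148, -276, 313, 0, 0, 0, 40],
    [148, -276, 313, 0, 0, 0, 40],
    [148, -276, 313, 0, 0, 0, 40]
  ]
}}

```text
time: 7.45
position: [0.5001, -0.1513, 0.3219]
tool_rot: [-0.118, 0.698, -0.697, 0.116]
ft_force: [1.9, 0.4, -0.8]
grip_width: 0.0497
```

Run:
```python
from h import *
print(get_obs()["position"],shift([.49,-.246,.33]))
```

```text
[ 0.5001352  -0.1513429   0.32186506] [40.5 -8.3 86.1]
```

>>> {"fn": "drive_tool", "kwargs": {
  "plan": [
    [40, -8, 86, 0, 0, 0, 40],
    [40, -8, 86, 0, 0, 0, 40],
    [40, -8, 86, 0, 0, 0, 40],
    [40, -8, 86, 0, 0, 0, 40],
    [40, -8, 86, 0, 0, 0, 40]
  ]
}}

```text
time: 7.95
position: [0.491, -0.2428, 0.33]
tool_rot: [-0.118, 0.698, -0.696, 0.117]
ft_force: [0.6, 0.2, 0.6]
grip_width: 0.0498
```

Run:
```python
from h import *
look("neck_top","w4.png",.199); print(shift([.555,-.246,.33]))
```

```text
neck_top [350. 136.] 0.63 atz [ 0.5513 -0.2506  0.199 ]
 spot [344. 135.] 0.81
t 7.95 pos [ 0.491  -0.2428  0.33  ]
[-58.8   0.8  24.1]
```

View pics/w4.png

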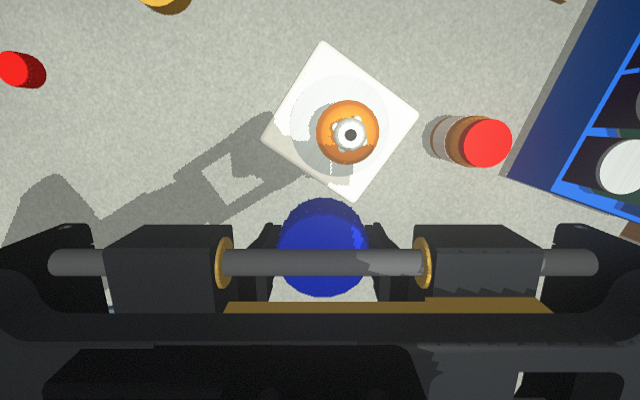

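Run:
```python
from h import *
print(shift([.553,-.248,.25])+[60,0,0])
```

```text
[ 3.7 80.8 25.5]
```

>>> {"fn": "drive_tool", "kwargs": {
  "plan": [
    [4, 40, 20, 0, 0, 0, 40],
    [4, 70, 26, 0, 0, 0, 40],
    [4, 80, 26, 0, 0, 0, 40],
    [4, 80, 26, 0, 0, 0, 40],
    [4, 80, 26, 0, 0, 0, 40],
    [4, 80, 26, 0, 0, 0, 40],
    [4, 80, 26, 0, 0, 0, 40]
  ]
}}

```text
time: 8.8
position: [0.4969, -0.2703, 0.2529]
tool_rot: [0.117, -0.696, 0.698, -0.118]
ft_force: [0.2, 0.3, -1.0]
grip_width: 0.0497
```

Run:
```python
from h import *
look("neck_top","w5.png",.199); print(shift([.555,-.246,.33]), get_obs()["joint_velocities"])
im=cv2.imread("pics/w5.png")
cv2.imwrite("pics/w5c.png",cv2.resize(im[20:320,170:520],None,fx=2,fy=2))
```

```text
neck_top [320. 138.] 0.62 atz [ 0.5498 -0.25    0.199 ]
 spot [321. 133.] 0.95
t 8.8 pos [ 0.4969 -0.2703  0.2529]
[-63.3 -77.8  -3.6] [-0.00047416  0.00503687  0.00310738 -0.00198503 -0.00154823 -0.0006727 ]
```

View pics/w5c.png

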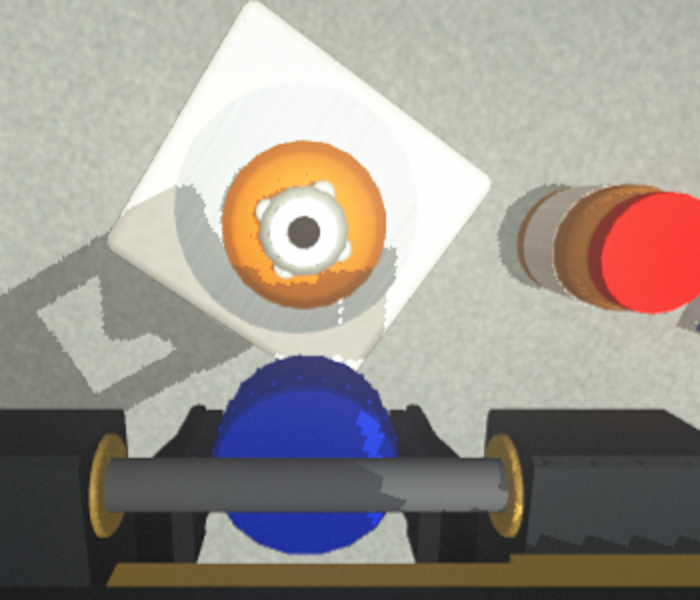

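Run:
```python
from h import *
o=get_obs(); r=ray("wrist",(321.3,135.5),o)
o4=dict(o); o4["position"]=np.array([.491,-.2428,.33]); o4["tool_rot"]=[-.118,.698,-.696,.117]
r4=ray("wrist",(350.5,135),o4)
print(atz(r,.199),atz(r4,.199),tri([r,r4]))
S=ray("scene",(225,190));D=ray("side",(387,171)); print(tri([r,S,D]),tri([r,S]),tri([r,D]))
for n in("scene","side"): print(n,atz(ray(n,(225,190) if n=="scene" else (387,171)),.199))
print(shift(atz(r,.199)))
```

```text
[ 0.55166885 -0.24989073  0.199     ] [ 0.55185839 -0.25044962  0.199     ] (array([ 0.55198364, -0.24980909,  0.20521748]), [np.float64(1.956931242100521e-06), np.float64(1.9569312421014317e-06)])
(array([ 0.55338044, -0.24684053,  0.19911112]), [np.float64(0.0034912458834039668), np.float64(0.0016235281123890613), np.float64(0.00429949293937303)]) (array([ 0.55172427, -0.2482894 ,  0.19967756]), [np.float64(0.0015923390348293318), np.float64(0.0015923390348292767)]) (array([ 0.55454357, -0.24805759,  0.19565214]), [np.float64(0.0035729279530060084), np.float64(0.0035729279530062946)])
scene [ 0.55121818 -0.24669989  0.199     ]
side [ 0.55583269 -0.24301635  0.199     ]
[-58.7  53.2  -1.2]
```

>>> {"fn": "drive_tool", "kwargs": {
  "plan": [
    [-40, 0, -2, 0, 0, 0, 40],
    [-58.5, 0, -2, 0, 0, 0, 40],
    [-58.5, 15, -2, 0, 0, 0, 40],
    [-58.5, 30, -2, 0, 0, 0, 40],
    [-58.5, 40, -2, 0, 0, 0, 40],
    [-58.5, 40, -2, 0, 0, 0, 40],
    [-58.5, 40, -2, 0, 0, 0, 40]
  ],
  "newtons": 60
}}

```text
time: 9.65
position: [0.5509, -0.2493, 0.2115]
tool_rot: [0.117, -0.697, 0.697, -0.117]
ft_force: [0.8, 0.5, 0.1]
grip_width: 0.05
```

Run:
```python
from h import *
o=get_obs();print(o["position"],o["tool_rot"],o["ft_force"],shift([.5521,-.2492,.205]))
a=camera("scene")[130:250,160:300]; b=camera("side")[120:240,320:460]
cv2.imwrite("pics/s1.png",cv2.resize(np.hstack([a,b]),None,fx=2.8,fy=2.8,interpolation=cv2.INTER_CUBIC))
```

```text
[ 0.55090433 -0.24930756  0.21148878] [ 0.11696012 -0.69732436  0.69739054 -0.11707051] [0.75317539 0.46364101 0.09587759] [-1.2  6.5  0.3]
```

View pics/s1.png

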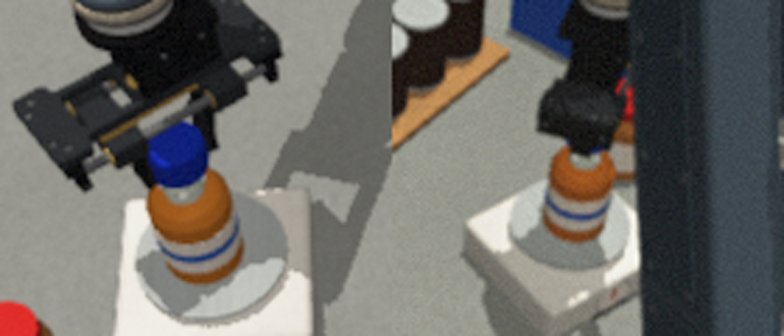

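>>> {"fn": "drive_tool", "kwargs": {
  "plan": [
    [-1, 3, 0, 0, 0, 0, 40],
    [-1, 6, 0, 0, 0, 0, 40],
    [-1, 9, 0, 0, 0, 0, 40],
    [-1, 11, 0, 0, 0, 0, 40],
    [-1, 11, 0, 0, 0, 0, 40],
    [-1, 11, 0, 0, 0, 0, 40]
  ]
}}

```text
time: 10.35
position: [0.5518, -0.2487, 0.2002]
tool_rot: [-0.117, 0.697, -0.697, 0.117]
ft_force: [1.0, 0.1, -0.5]
grip_width: 0.0495
```

>>> {"fn": "drive_tool", "kwargs": {
  "plan": [
    [0, 2, 0, 0, 0, 0, 40],
    [0, 4, 0, 0, 0, 0, 40],
    [0, 6, 0, 0, 0, 0, 40],
    [0, 6, 0, 0, 0, 0, 40],
    [0, 6, 0, 0, 0, 0, 40]
  ]
}}

```text
time: 10.85
position: [0.5519, -0.2492, 0.1945]
tool_rot: [0.117, -0.697, 0.698, -0.117]
ft_force: [-0.1, -1.7, 0.2]
grip_width: 0.0497
```

>>> {"fn": "drive_tool", "kwargs": {
  "plan": [
    [0, 1.5, 0, 0, 0, 0, 40],
    [0, 3, 0, 0, 0, 0, 40],
    [0, 4, 0, 0, 0, 0, 40],
    [0, 4, 0, 0, 0, 0, 40],
    [0, 4, 0, 0, 0, 0, 40]
  ]
}}

```text
time: 11.35
position: [0.5523, -0.2497, 0.1914]
tool_rot: [0.117, -0.696, 0.698, -0.118]
ft_force: [-0.8, -1.2, 6.3]
grip_width: 0.0498
```

>>> {"fn": "drive_tool", "kwargs": {
  "plan": [
    [0, 1, 0, 0, 0, 0, 40],
    [0, 2, 0, 0, 0, 0, 40],
    [0, 3, 0, 0, 0, 0, 40],
    [0, 3, 0, 0, 0, 0, 40],
    [0, 3, 0, 0, 0, 0, 40]
  ]
}}

```text
time: 11.85
position: [0.5526, -0.2499, 0.1892]
tool_rot: [0.117, -0.696, 0.698, -0.118]
ft_force: [-1.8, -1.2, 9.2]
grip_width: 0.0495
```

>>> {"fn": "drive_tool", "kwargs": {
  "plan": [
    [0, 1, 0, 0, 0, 0, 40],
    [0, 2, 0, 0, 0, 0, 40],
    [0, 3, 0, 0, 0, 0, 40],
    [0, 4, 0, 0, 0, 0, 40],
    [0, 4, 0, 0, 0, 0, 40],
    [0, 4, 0, 0, 0, 0, 40]
  ]
}}

```text
time: 12.45
position: [0.5517, -0.2488, 0.183]
tool_rot: [-0.117, 0.697, -0.697, 0.117]
ft_force: [-0.2, -1.5, 0.8]
grip_width: 0.0499
```

Clicked (force dropped to 0.8 N). Now press to load.

>>> {"fn": "drive_tool", "kwargs": {
  "plan": [
    [0, 1.5, 0, 0, 0, 0, 40],
    [0, 3, 0, 0, 0, 0, 40],
    [0, 4.5, 0, 0, 0, 0, 40],
    [0, 5, 0, 0, 0, 0, 40],
    [0, 5, 0, 0, 0, 0, 40],
    [0, 5, 0, 0, 0, 0, 40]
  ]
}}

```text
time: 13.05
position: [0.5519, -0.2491, 0.1798]
tool_rot: [0.117, -0.697, 0.698, -0.117]
ft_force: [-2.8, -1.5, 8.0]
grip_width: 0.0497
```

>>> {"fn": "drive_tool", "kwargs": {
  "plan": [
    [0, 1, 0, 0, 0, 0, 40],
    [0, 2, 0, 0, 0, 0, 40],
    [0, 3, 0, 0, 0, 0, 40],
    [0, 3, 0, 0, 0, 0, 40],
    [0, 3, 0, 0, 0, 0, 40],
    [0, 3, 0, 0, 0, 0, 40],
    [0, 3, 0, 0, 0, 0, 40],
    [0, 3, 0, 0, 0, 0, 40],
    [0, 3, 0, 0, 0, 0, 40],
    [0, 3, 0, 0, 0, 0, 40]
  ]
}}

```text
time: 14.05
position: [0.552, -0.2492, 0.1778]
tool_rot: [0.117, -0.697, 0.698, -0.118]
ft_force: [-4.0, 0.2, 13.7]
grip_width: 0.0499
```

>>> {"fn": "drive_tool", "kwargs": {
  "plan": [
    [0, 0, 0, 0, 0, 0, 40],
    [0, 0, 0, 0, 0, 0, 40],
    [0, 0, 0, 0, 0, 0, 40],
    [0, 0, 0, 0, 0, 0, 40],
    [0, 0, 0, 0, 0, 0, 40],
    [0, 0, 0, 0, 0, 0, 40],
    [0, 0, 0, 0, 0, 0, 40],
    [0, 0, 0, 0, 0, 0, 40],
    [0, 0, 0, 0, 0, 0, 40],
    [0, 0, 0, 0, 0, 0, 40]
  ]
}}

```text
time: 15.05
position: [0.5519, -0.2492, 0.1778]
tool_rot: [0.117, -0.697, 0.698, -0.118]
ft_force: [-3.4, -0.3, 13.4]
grip_width: 0.0495
```

Run:
```python
from h import *
o=get_obs();print(o["position"],o["ft_force"],o["moment"],o["grip_width"])
a=camera("scene")[130:250,160:300]; b=camera("wrist")[20:320,145:495]
cv2.imwrite("pics/s2.png",np.hstack([cv2.resize(a,(400,343),interpolation=cv2.INTER_CUBIC),cv2.resize(b,(400,343))]))
```

```text
[ 0.55193494 -0.24922821  0.17779467] [-3.39062858 -0.31239037 13.41997024] [-0.11940258  0.68098327  0.02030242] 0.04947307162835735
```

View pics/s2.png

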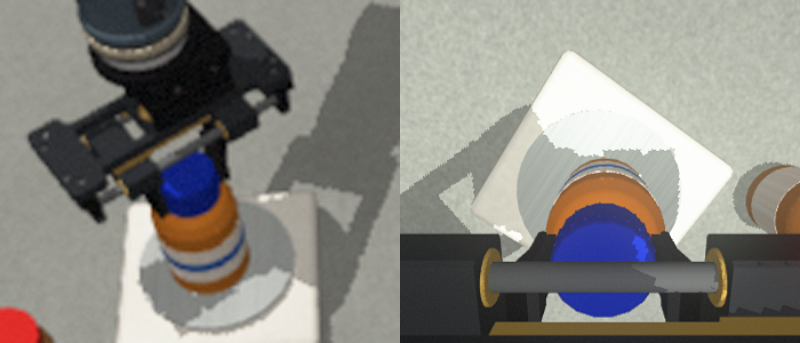

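>>> {"fn": "drive_tool", "kwargs": {
  "plan": [
    [0.3, 0, 0, 0, 0, 0, 40],
    [0.6, 0, 0, 0, 0, 0, 40],
    [1, 0, 0, 0, 0, 0, 40],
    [1, 0, 0, 0, 0, 0, 40],
    [1, 0, 0, 0, 0, 0, 40],
    [1, 0, 0, 0, 0, 0, 40],
    [1, 0, 0, 0, 0, 0, 40],
    [1, 0, 0, 0, 0, 0, 40],
    [1, 0, 0, 0, 0, 0, 40],
    [1, 0, 0, 0, 0, 0, 40]
  ]
}}

```text
time: 16.15
position: [0.5518, -0.2493, 0.1779]
tool_rot: [0.116, -0.697, 0.698, -0.118]
ft_force: [-2.6, -0.1, 12.9]
grip_width: 0.0498
```

>>> {"fn": "drive_tool", "kwargs": {
  "plan": [
    [0, 0, 0, 0, 0, 0, 40],
    [0, 0, 0, 0, 0, 0, 40],
    [0, 0, 0, 0, 0, 0, 40],
    [0, 0, 0, 0, 0, 0, 40],
    [0, 0, 0, 0, 0, 0, 40],
    [0, 0, 0, 0, 0, 0, 40],
    [0, 0, 0, 0, 0, 0, 40],
    [0, 0, 0, 0, 0, 0, 40],
    [0, 0, 0, 0, 0, 0, 40],
    [0, 0, 0, 0, 0, 0, 40]
  ]
}}

```text
time: 17.15
position: [0.5518, -0.2493, 0.1779]
tool_rot: [0.116, -0.697, 0.698, -0.118]
ft_force: [-3.1, 1.0, 13.7]
grip_width: 0.0499
```

```bash
python3 -c "
from rig import *
print(hand_in()); print(get_obs()['ft_force'])"
```

```text
the job is handed in; nothing more can be done
None
the job is handed in; nothing more can be done
```

I picked up the blue cap, clicked it home on the honey jar, and kept it pressed at about 13 N for over 3 s. I handed the job in at about 17 s of the 58 s, with the robot still gripping and pressing.

- **Click:** the beads resisted up to about 9 N, then the force dropped to under 1 N.
- **Press:** the reading was steady at 13–13.7 N down, which should sink the pan about 5 mm. The last camera check showed the jar upright near the middle of the pan and the cap seated down on it.
- **Fit height:** from the tool height I worked out the cap at about 102.5 mm above the jar's underside, against the nominal 104 mm. That gap is within my measuring error, or the cap slipped slightly in the fingers.
- **Side force:** about 3 N toward the robot stayed on the tool. A 1 mm correction hardly changed it.
- **Camera disagreement:** the side camera placed the neck top up to about 8 mm from the wrist camera's estimate. I used the wrist camera, and the cap went over the neck with no force until it reached the beads.
- **Other groceries:** I touched nothing else, but I did not re-measure the red cap or the other groceries at the end.

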